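Ball tray: gauge it, then hold it a quarter turn round

TASK

Take the small tray by its handle and, with the loose ball staying in the middle of the dish, slide it into the open front of the slotted gauge until it is fully home against the back stop, and leave it there a second for the first reading. Then draw it straight back out, raise it about 12 cm above the worktop and turn it a quarter turn, either way, from how it sat in the gauge, so that the ball can be viewed crosswise. Finish still holding it there, level and still, with the ball resting in the middle; keep the tray level all along, never let the ball roll out of the ring in the dish, and leave the other things alone.

Things in the scene. Friction and masses are not known exactly. Their poses are not given: they have to be found in the camera images.
- tray: loose steel tray, about 250 g: flat plate 110 mm (its x) by 120 mm (its y), 5 mm thick, carrying a round dish and, along its x, a bail handle. The 16 mm of plate beside the dish on the two y sides run under the gauge's lips. Alike after a half turn. Origin: centre of the underside; z up. It starts on the worktop.
- tray_dish (a point): lowest point in the middle of the tray's steel dish, 6 mm above the tray's underside; axes as the tray's. The dish floor is a shallow cone (6 degrees) falling to this point, with a ring of radius 20 mm engraved round it; outer radius of the dish 44 mm, rim 16 mm above the underside.
- tray_handle (a point): centre of the tray's black handle bar, 94 mm above the tray's underside, over the dish's middle; axes as the tray's. The bar is 112 mm long (x), 14 mm wide (y, gripped across this) and 18 mm high, its underside 85 mm above the tray's underside, carried by two 6 mm posts at x = +50 and -50 mm.
- ball: loose steel ball, 24 mm diameter, about 50 g, resting in the middle of the dish (its centre 18 mm above the tray's underside); the origin is its centre. It stays in the middle while the tray tilts less than about 6 degrees and moves gently (below about 0.8 m/s2).
- gauge: slotted gauge fixed to the worktop; the tray slides in along its +x. Floor 8 mm above the worktop, from x = -65 to 70 mm; channel 125 mm wide (y); grey back stop 34 mm high, its face at x = 56 mm. Origin: on the worktop; a tray fully home has its origin 8 mm above this (x = 0 to 1 mm, y = 0), its x along the gauge's x, either way round. z up.
- gauge_mouth (a point): middle of the gauge's open front, at floor level (gauge x = -65 mm, 8 mm up); axes as the gauge's. In front a short ramp falls to 15 mm before it and the side walls flare to about 145 mm apart 17 mm before it. Two lips from 5 mm behind it to the stop, undersides 10 mm and tops 14 mm above the floor, leave 102 mm open between them.
- timer: bystander: bench timer lying flat, 71x67x19 mm; origin at the centre of the underside
- vial: bystander: glass vial with cap, 27 mm diameter, 56 mm high; origin at the centre of the underside
- tape: bystander: roll of tape lying flat, 98 mm across, 25 mm high; origin at the centre of the underside

How it is judged (in metres and radians):
On the way, in this order (a step that is already met when the one before it is completed fails the run):
1. the tray is fully home in the gauge's slot, with the ball in its middle (x of tray in the frame of gauge above -0.004 m and y of tray in the frame of gauge between -0.006 and 0.006 m and z of tray in the frame of gauge between 0.005 and 0.016 m and angle between the x axis of tray and the x axis of gauge, either way round below 0.09 rad and horizontal distance between ball and tray_dish below 0.01 m and z of ball in the frame of tray between 0.01 and 0.026 m), for 0.8 s.
2. the tray is drawn out of the gauge (horizontal distance between tray and gauge above 0.115 m and contact force between tray and gauge below 0.1 N), for 0.1 s.
At the end, for the whole second after the job is handed in: The fingers hold the tray at rest, underside 90 to 300 mm above the worktop, off the gauge, level within 4 degrees, handle square (within 7 degrees) to the sliding direction; the ball rests within 10 mm of the dish's middle; bystanders moved under 20 mm (height (world z) of tray between 0.09 and 0.3 m and angle between tray's own z axis and vertical below 0.07 rad and angle between the x axis of tray and the y axis of gauge, either way round below 0.12 rad and contact force between tray and gauge below 0.1 N and contact force between tray and the fingers above 1 N and linear speed of tray below 0.02 m/s and angular speed of tray below 0.1 rad/s and linear speed of ball below 0.03 m/s and horizontal distance between ball and tray_dish below 0.01 m and z of ball in the frame of tray between 0.01 and 0.026 m and distance of each of timer, vial, tape from where it was at the start of the episode below 0.02 m); the arm keeps its last pose, push and grip.
It fails at once if the ball leaves the ring in the middle of the dish (20 mm) (horizontal distance between ball and tray_dish above 0.02 m).
It fails at once if the tray is tilted by more than 10 degrees (angle between tray's own z axis and vertical above 0.175 rad).
It fails at once if the timer is pushed away (30 mm) (distance of timer from where it was at the start of the episode above 0.03 m).
It fails at once if the vial is pushed away (30 mm) (distance of vial from where it was at the start of the episode above 0.03 m).
It fails at once if the tape is pushed away (30 mm) (distance of tape from where it was at the start of the episode above 0.03 m).
It also fails if it takes over 67 s, if anything falls off the work surface, if the arm or the gripper's body presses on something with over 40 N, if the wrist force passes 120 N, or if a joint passes its speed limit or range.

ROBOT

A 7-joint arm with a two-finger parallel gripper is mounted at the origin on a cart in front of the work surface, level with it; the furniture and walls round the work are solid. World frame = base frame: x ahead of the robot, y to its left, z up, the work surface at z = 0. Lengths are in mm, angles in rad, forces in N, time in s.
With the tool pointing down it reaches from about 425 to 875 mm from the base axis. Payload 4.7 kg.
Tool frame: the origin (TCP) lies at the very end of the fingers, on their centre line; the grasp point (between the pads) lies 19 mm behind it (bot.pinch_z is the distance from the TCP to the grasp point, in mm); z points along the fingers, x is the direction in which the jaws open and shut, and the axes are right-handed (so a half turn about z gives the same grasp; the last joint's range is limited). The gripper opens to 85 mm and grips with 20 to 120 N. Pads are 22 mm wide; open, the fingers measure 114 mm over their backs; the gripper's body (76 mm by 85 mm) begins 54 mm behind the grasp point. The pads swing forward as they close: fully open they stand 13 mm farther back than shut.
Start: joints at [1.133, 0.321, -0.07, 1.45, 0.023, 1.371, -0.057], TCP at [283.765, -584.81, 231.349] pointing down, gripper open.
Joint ranges: [-2.86, 2.86], [-0.3, 2.09], [-1.38, 1.24], [0.06, 2.45], [-1.56, 4.7], [0.09, 2.05], [-2.69, 2.69]. Speed limits (rad/s): [2.57, 2.57, 3.14, 3.14, 3.14, 3.14, 3.14].

INTERFACE

Orientations are given as a rotation vector (axis times angle).
In Python, from rig import bot gives the robot as it stands.
- The arm moves only by the tool jog_arm, never from a script. Its arguments are lists of equal length, an entry for each row: "dp": the shift along the tool's x, y, z in units of 25 mm (1.0 is 25 mm), a list of three; "dr": the turn, a rotation vector about the tool's x, y, z in units of 10 degrees (1.0 is 10 degrees), a list of three; "hand": the finger opening in mm, from 0 to 85.4. In form: {"dp": [[x, y, z], ...], "dr": [[wx, wy, wz], ...], "hand": [hand, ...]}. A call has 1 to 10 rows; each row is the pose to reach, as a shift and turn from the pose measured when the call began, along the tool's axes at that moment; what a row does not reach only later rows make up. A row lasts 1/8 s, in which the tool goes at most 62.5 mm and 10.7 degrees, less where a joint would pass 70% of its speed; a pose out of reach is approached as far as the arm can. A call with a gripper value outside its range is refused whole. The fingers move at their own pace and stop on an object; "squeeze" is the grip in N (left out, the last holds). Time passes only in rows, so rows that repeat a pose let the fingers close. It gives the time, the measured TCP pose, the force and the opening at its end, in the units of the state.
- bot.state(): the state, without advancing time (a new reading comes with each control period).
- bot.grab_frame(name): name is "scene" or "top" or "wrist"; returns the picture (384x512x3 uint8, red, green, blue); there is no depth.
- bot.calibration(name): a dict with "K" (3x3 intrinsics, pixels), "cam_to_world" (4x4, takes a point from camera to world coordinates). Camera axes: x right, y down, z forward; pixel columns grow to the right and rows downward; lengths in mm; the calibration is good to about 2 mm. A picture is of the moment at which its call begins: read the wrist's pose just before it. calibration takes no time and is no camera call; for the wrist camera it gives the pose at the moment of the call.
- bot.close_job(): hands the job in, once; it reports no verdict.
The state is a dict: "t": time; "joint_positions": joint angles; "qvel": joint speeds; "joint_efforts": joint torques, N m; "eef_pos": TCP position; "ee_rot": TCP orientation; "wrist_force": force on the tool from outside, world axes, zero at the start; "ft_torque": the same for the moment, N m; "finger_gap": finger opening in mm.
Only numpy, scipy, OpenCV 4.12 (cv2) and the standard library are available. Lean on these libraries where they do the work, as an engineer would, in place of code of your own. Each camera call takes 0.05 s, during which the arm holds its last target. There are 200 camera calls.

## Working session

There is one attempt and no reset: what is moved stays moved. The work goes in short steps, Python scripts to look and compute and a tool call to move; the robot and the scene stay as the last step left them, time stands still between calls to the robot, and variables do not carry over. Pictures are saved under pics/ and viewed, about 8 in all and at most 12, crops included, and the job is handed in when it is done.

Besides the shell and the picture viewer there is one more tool, called after ">>>" as name(argument=value, ...) on one line, values as JSON. jog_arm: Moves the arm, as the interface text tells. Its arguments: {"type":"object","properties":{"dp":{"type":"array","items":{"type":"array","items":{"type":"number"}}},"dr":{"type":"array","items":{"type":"array","items":{"type":"number"}}},"hand":{"type":"array","items":{"type":"number"}},"squeeze":{"type":"number"}},"required":["dp","dr","hand"]}

```bash
mkdir -p pics
python3 - <<'E'
from rig import bot
import cv2, numpy as np
s=bot.state(); print(s['t'],s['eef_pos'],s['ee_rot'],s['finger_gap'],bot.pinch_z)
for n in('top','scene'):
    im=bot.grab_frame(n); cv2.imwrite(f'pics/{n}0.png',im[:,:,::-1])
    c=bot.calibration(n); print(n,np.round(c['K'],1).tolist(),np.round(c['cam_to_world'],3).tolist())
a=cv2.imread('pics/top0.png');cv2.imwrite('pics/top0x.png',cv2.resize(a,(800,600),interpolation=cv2.INTER_CUBIC))
E
```

```text
0.0 [ 283.48954044 -584.32666369  230.21208551] [-2.66180136e+00  1.66689380e+00  2.63392300e-03] 85.09893090206702 18.700000000000003
top [[376.1, 0.0, 259.4], [0.0, 376.1, 190.0], [0.0, 0.0, 1.0]] [[0.005, -0.981, 0.194, 373.517], [-1.0, -0.006, -0.005, -60.828], [0.006, -0.194, -0.981, 968.007], [0.0, 0.0, 0.0, 1.0]]
scene [[462.7, 0.0, 256.1], [0.0, 462.7, 188.1], [0.0, 0.0, 1.0]] [[0.657, -0.308, 0.689, -298.095], [-0.754, -0.24, 0.612, -823.547], [-0.023, -0.921, -0.389, 588.967], [0.0, 0.0, 0.0, 1.0]]
```

View pics/top0x.png

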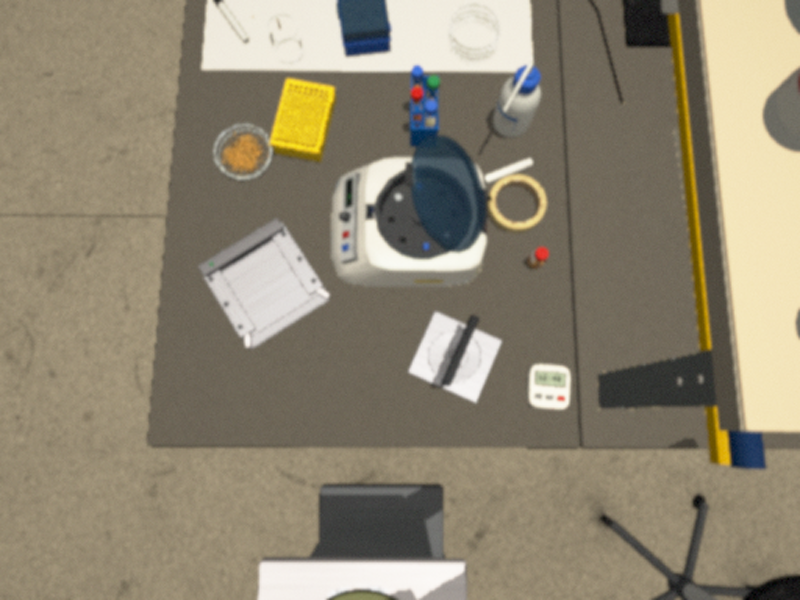

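View pics/scene0.png

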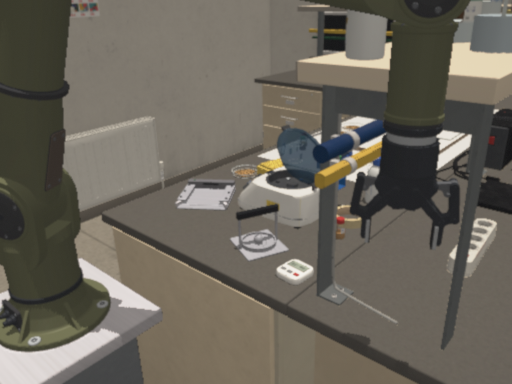

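The top view shows the tray at about (455,357) with its black handle from (440,386) to (474,318). The gauge is at (265,285), with its grey stop at upper left and its mouth at lower right. The timer is at (550,387), the vial at (538,258) and the tape at (518,202). A shelf post stands at about (600,380). The scene view shows the arm near that shelf frame, with post feet at about (337,295) and (450,345). Next I'll measure these.

```bash
cat > h.py <<'E'
from rig import bot
import cv2, numpy as np
def ray(cal,p):
    M=np.array(cal['cam_to_world']);d=M[:3,:3]@np.linalg.inv(cal['K'])@[p[0],p[1],1.]
    return M[:3,3],d
def onz(cal,p,z):
    o,d=ray(cal,p);return (o+d*(z-o[2])/d[2])[:2]
def proj(cal,P):
    M=np.linalg.inv(np.array(cal['cam_to_world']));q=np.array(cal['K'])@(M[:3,:3]@P+M[:3,3]);return q[:2]/q[2]
def tri(c1,p1,c2,p2):
    o,d=ray(c1,p1);q,e=ray(c2,p2);t=np.linalg.lstsq(np.c_[d,-e],q-o,rcond=None)[0]
    a,b=o+t[0]*d,q+t[1]*e;return (a+b)/2,np.linalg.norm(a-b)
E
python3 - <<'E'
from h import *
np.set_printoptions(precision=1,suppress=True)
T=bot.calibration('top');S=bot.calibration('scene');k=1/1.5625
im=cv2.imread('pics/top0.png')
for n,p,z in [('timer',(550,387),19),('vial',(538,258),40),('tape',(518,202),25),('postL',(600,392),0),
  ('centr corner',(335,275),0),('centr br',(480,285),0),('centr topleft',(338,185),90),('centr front top',(345,270),90),('edge bl',(150,445),0),('flare1',(325,295),20),('flare2',(250,343),20),('stopA',(199,265),42),('stopB',(280,222),42)]:
    print(n,onz(T,np.array(p)*k,z))
for n,p in [('post1',(337,295)),('post2',(450,345))]: print('scene',n,onz(S,p,0))
# shelf beam end: blue tip; yellow line
print('shelf yellow', tri(T,np.array((715,440))*k,S,(320,180)))
# tray plate mask
h=cv2.cvtColor(im,cv2.COLOR_BGR2HSV)
m=((h[...,2]>120)&(h[...,1]<60)).astype(np.uint8)
x0,y0,x1,y1=[int(v*k) for v in (400,305,510,410)]
r=m[y0:y1,x0:x1]
pts=np.argwhere(r)[:,::-1]+[x0,y0]
R=cv2.minAreaRect(pts.astype(np.float32));b=cv2.boxPoints(R)
c=np.array([onz(T,p,5) for p in b]);print('plate',c,c.mean(0),[np.linalg.norm(c[i]-c[i-1]) for i in range(4)],np.degrees(np.arctan2(*(c[1]-c[0])[::-1])))
d=((h[...,2]<45)).astype(np.uint8)[y0:y1,x0:x1]
n,l,st,ce=cv2.connectedComponentsWithStats(d);i=1+st[1:,4].argmax()
pts=np.argwhere(l==i)[:,::-1]+[x0,y0];R=cv2.minAreaRect(pts.astype(np.float32));b=cv2.boxPoints(R)
c=np.array([onz(T,p,103) for p in b]);print('bar',c,c.mean(0),[np.linalg.norm(c[i]-c[i-1]) for i in range(4)])
cr=lambda x0,y0,x1,y1,f:cv2.resize(im[int(y0*k):int(y1*k),int(x0*k):int(x1*k)],None,fx=f,fy=f,interpolation=cv2.INTER_CUBIC)
a=cr(190,210,340,360,6);b=cr(400,300,515,415,5.2)
b=cv2.resize(b,(400,400));a=cv2.resize(a,(400,400));cv2.imwrite('pics/crop0.png',np.hstack([a,b]))
E
```

```text
timer [ 415.7 -297.9]
vial [ 623.2 -282. ]
tape [ 724.9 -255.5]
postL [ 408.9 -384. ]
centr corner [602.   53.3]
centr br [ 586.3 -191.7]
centr topleft [727.  42.]
centr front top [588.8  27.5]
edge bl [321.7 340.4]
flare1 [563.5  66.4]
flare2 [483.6 185.1]
stopA [607.4 269. ]
stopB [681.1 141.3]
scene post1 [ 413.5 -410.6]
scene post2 [ 413.6 -645.6]
shelf yellow (array([ 342.1, -411.5,  285.3]), np.float64(10.584005210754963))
plate [[ 438.3  -64.3]
 [ 546.8 -112.7]
 [ 492.9 -231.9]
 [ 386.7 -181.4]] [ 466.2 -147.6] [np.float64(128.00642963421197), np.float64(118.76471019262857), np.float64(130.8260082284148), np.float64(117.61421991645035)] -24.054143140455132Traceback (most recent call last):
  File "<stdin>", line 20, in <module>
ValueError: attempt to get argmax of an empty sequence
```

Run:
```python
from h import *
np.set_printoptions(precision=1,suppress=True)
T=bot.calibration('top');S=bot.calibration('scene');k=1/1.5625
im=cv2.imread('pics/top0.png');g=cv2.cvtColor(im,cv2.COLOR_BGR2GRAY)
sc=cv2.imread('pics/scene0.png');gs=cv2.cvtColor(sc,cv2.COLOR_BGR2GRAY)
print('top gray bar',g[int(350*k),int(457*k)-6:int(457*k)+12], 'table',g[int(420*k),int(400*k)], 'scene bar',gs[205:220,258])
def bar(g,box,th):
    x0,y0,x1,y1=box;d=(g[y0:y1,x0:x1]<th).astype(np.uint8)
    n,l,st,ce=cv2.connectedComponentsWithStats(d)
    for i in range(1,n):
        if st[i,4]>40:
            pts=np.argwhere(l==i)[:,::-1]+[x0,y0];R=cv2.minAreaRect(pts.astype(np.float32));yield st[i],R
for th in (40,50): 
  print('th',th)
  for st,R in bar(g,[int(v*k) for v in (415,305,500,410)],th):
    b=cv2.boxPoints(R);c=np.array([onz(T,p,103) for p in b]);print('top',st[4],R,c.tolist(),c.mean(0))
  for st,R in bar(gs,(225,195,290,230),th): print('scene',st[4],R)
cr=lambda x0,y0,x1,y1:cv2.resize(im[int(y0*k):int(y1*k),int(x0*k):int(x1*k)],(400,400),interpolation=cv2.INTER_CUBIC)
cv2.imwrite('pics/crop0.png',np.hstack([cr(190,210,340,360),cr(400,300,515,415)]))
```

```text
top gray bar [149 122 113 109  96  76  59  57  62  62  76 123 181 224 234 234 236 238] table 104 scene bar [136 134 109  55  40  37  29  27  28  31  57  87 102 102 103]
th 40
scene 204 ((256.89886474609375, 212.06178283691406), (5.171769142150879, 40.99938201904297), 77.00537872314453)
th 50
scene 260 ((256.91766357421875, 211.62940979003906), (6.616379737854004, 41.65065383911133), 77.47119140625)
```

View pics/crop0.png

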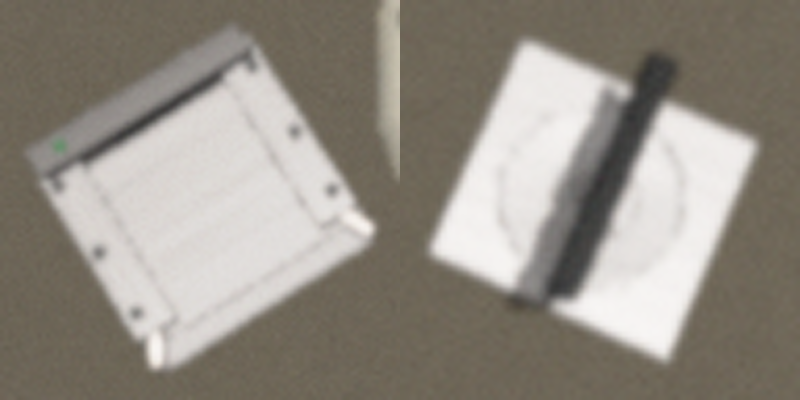

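The left crop shows the gauge: its lip inner edges run from (85,165) to (175,320) and from (228,85) to (320,222). The stop's front top edge runs from (45,178) to (253,48), and the floor front line from (172,321) to (332,240). In the right crop the bar runs from (258,58) to (170,290), and the plate corners are (125,40), (357,143), (270,360) and (30,255).

Run:
```python
from h import *
np.set_printoptions(precision=1,suppress=True)
T=bot.calibration('top');S=bot.calibration('scene')
G=lambda p,z:onz(T,np.array(p)*.24+[121-.38,134-.38],z)
R=lambda p,z:onz(T,np.array(p)*.1825+[256-.41,192-.41],z)
yaw=lambda a,b:np.degrees(np.arctan2(*(b-a)[::-1]))
a,b,c,d=G((175,320),22),G((85,165),22),G((320,222),22),G((228,85),22)
s1,s2=G((45,178),42),G((253,48),42);m1,m2=G((172,321),8),G((332,240),8)
print('lip yaw',yaw(a,b),yaw(c,d),'stop',yaw(s2,s1)-90,'mouth',yaw(m2,m1)-90,'stoplen',np.linalg.norm(s1-s2))
for th in (yaw(a,b)+yaw(c,d))/2, :
    t=np.radians(th);u=np.array([np.cos(t),np.sin(t)]);v=np.array([-u[1],u[0]])
    print('lip gap',(a-c)@v,(b-d)@v); y0=((a+b+c+d)/4)@v
    print('x from stop',((s1+s2)/2)@u-56,'mouth',((m1+m2)/2)@u+65, 'y0',y0, ((s1+s2)/2)@v,((m1+m2)/2)@v)
    X=(((s1+s2)/2)@u-56+((m1+m2)/2)@u+65)/2; print('gauge',th,X*u+y0*v)
P=np.array([R(p,5) for p in [(125,40),(357,143),(270,360),(30,255)]])
print('plate',P.tolist(),P.mean(0),[np.linalg.norm(P[i]-P[i-1]) for i in range(4)],yaw(P[3],P[0]),yaw(P[2],P[1]),yaw(P[1],P[0])-90,yaw(P[2],P[3])-90)
B=[R((258,58),100),R((170,290),100)];print('bar',B,sum(B)/2,np.linalg.norm(B[0]-B[1]),yaw(B[1],B[0]))
print(tri(T,np.array((214,174))*.1825+[255.6,191.6],S,(257,211.8)))
```

```text
lip yaw 32.285559402353584 34.86798637097473 stop 34.218381894646825 mouth 28.007501112722295 stoplen 147.62500046439445
lip gap 105.43481869227027 100.46540727229048
x from stop 578.7327383768163 mouth 584.8746877891352 y0 -183.5624963735341 -185.54550190458838 -181.63067331519034
gauge 33.57677288666416 [586.2 168.8]
plate [[540.8274358895746, -115.25509256282461], [492.3487602205642, -224.09205111562875], [391.7176378834929, -181.29950882306656], [439.20083195656014, -70.59810110185934]] [ 466.  -147.8] [np.float64(111.00546614154874), np.float64(119.14556450680784), np.float64(109.35183793004732), np.float64(120.45520076292897)] -23.721755381650638 -23.037217206408236 -24.009374826056955 -23.215962091730688
bar [array([ 516.9, -166.7]), array([ 418.5, -128.2])] [ 467.7 -147.4] 105.62564536995971 -21.372206510703045
(array([ 466.6, -146.7,   94.7]), np.float64(2.979331812510946))
```

```bash
cat >> h.py <<'E'
from scipy.spatial.transform import Rotation as Rot
def cmd(wps):
    """tool-frame dp (25 mm), dr (10 deg) to world [x,y,z,yaw of tool x, deg], tool down"""
    s=bot.state();R=Rot.from_rotvec(s['ee_rot']);p=np.array(s['eef_pos'])
    for x,y,z,w in wps:
        D=Rot.from_euler('z',w,degrees=True)*Rot.from_euler('x',180,degrees=True)
        print(np.round(R.inv().apply(np.array([x,y,z])-p)/25,3).tolist(),np.round(np.degrees((R.inv()*D).as_rotvec())/10,3).tolist())
def now():
    s=bot.state();R=Rot.from_rotvec(s['ee_rot']).as_matrix()
    print('t',round(s['t'],2),'p',np.round(s['eef_pos'],1),'yaw',round(np.degrees(np.arctan2(R[1,0],R[0,0])),2),'tilt',round(np.degrees(np.arccos(-R[2,2])),2),'F',np.round(s['wrist_force'],1),'M',np.round(s['ft_torque'],2),'gap',round(s['finger_gap'],1))
E
python3 - <<'E'
from h import *
now()
cmd([(240,-494,231,-64),(197,-404,231,-64),(250,-357,231,-75),(300,-310,231,-85),(350,-255,231,-95),(400,-200,231,-105),(466.5,-147.5,231,-113.4)])
E
```

```text
t 0.1 p [ 283.5 -584.4  230.3] yaw -64.11 tilt 0.1 F [-0.2  0.6  0.4] M [ 0.02 -0.    0.05] gap 85.6
[-4.012, -0.011, -0.021] [0.0, 0.01, -0.011]
[-8.001, -0.036, -0.014] [0.0, 0.01, -0.011]
[-8.767, -2.764, -0.012] [0.001, 0.01, 1.089]
[-9.585, -5.384, -0.011] [0.002, 0.01, 2.089]
[-10.691, -8.144, -0.009] [0.003, 0.01, 3.089]
[-11.798, -10.904, -0.008] [0.004, 0.01, 4.089]
[-12.526, -14.213, -0.006] [0.005, 0.009, 4.929]
```

>>> jog_arm(dp=[[-1.5,0,0],[-3,0,0],[-4.5,0,0],[-6,0,0],[-7.5,0,0],[-8,0,0],[-8,0,0],[-8.4,-1.4,0],[-8.8,-2.8,0],[-8.8,-2.8,0]], dr=[[0,0,0],[0,0,0],[0,0,0],[0,0,0],[0,0,0],[0,0,0],[0,0,0],[0,0,0.5],[0,0,1],[0,0,1]], hand=[85,85,85,85,85,85,85,85,85,85])

```text
t: 1.35
eef_pos: [253.4, -355.1, 230.7]
ee_rot: [-2.511, 1.886, 0.001]
wrist_force: [-0.4, 0.0, -0.2]
finger_gap: 85.3
```

Run:
```python
from h import *
now()
cmd([(300,-310,231,-85),(350,-255,231,-95),(400,-200,231,-105),(466.5,-147.5,231,-113.4)])
```

```text
t 1.35 p [ 253.4 -355.1  230.7] yaw -73.82 tilt 0.09 F [-0.4  0.  -0.2] M [-0.02  0.   -0.02] gap 85.3
[-1.213, -2.293, -0.008] [-0.002, 0.009, 1.118]
[-2.769, -4.827, -0.005] [-0.001, 0.009, 2.118]
[-4.324, -7.361, -0.001] [-0.0, 0.009, 3.118]
[-5.6, -10.5, 0.002] [0.001, 0.009, 3.958]
```

>>> jog_arm(dp=[[-0.6,-1.15,0],[-1.2,-2.3,0],[-2,-3.6,0],[-2.8,-4.8,0],[-3.6,-6.1,0],[-4.3,-7.4,0],[-5,-9,0],[-5.6,-10.5,0],[-5.6,-10.5,0],[-5.6,-10.5,0]], dr=[[0,0,0.5],[0,0,1.1],[0,0,1.6],[0,0,2.1],[0,0,2.6],[0,0,3.1],[0,0,3.5],[0,0,3.96],[0,0,3.96],[0,0,3.96]], hand=[85,85,85,85,85,85,85,85,85,85])

```text
t: 2.6
eef_pos: [466.5, -148.9, 230.7]
ee_rot: [-1.723, 2.626, 0.003]
wrist_force: [-0.7, -0.5, 1.0]
finger_gap: 85.5
```

Run:
```python
from h import *
now()
c=bot.calibration('wrist');im=bot.grab_frame('wrist')[:,:,::-1];cv2.imwrite('pics/w1.png',im)
np.save('w1.npy',c,allow_pickle=True)
print(np.round(c['cam_to_world'],3).tolist(),c['K'].tolist() if hasattr(c['K'],'tolist') else c['K'])
for P in [(466.5,-147.5,103),(466.5,-147.5,5)]: print(proj(c,np.array(P)))
```

```text
t 2.6 p [ 466.5 -148.9  230.7] yaw -113.44 tilt 0.13 F [-0.7 -0.5  1. ] M [-0.04  0.08 -0.04] gap 85.5
[[-0.396, -0.876, -0.276, 537.422], [-0.918, 0.378, 0.12, -179.353], [-0.001, 0.301, -0.954, 373.658], [0.0, 0.0, 0.0, 1.0]] [[324.6956346287702, 0.0, 255.18927243867716], [0.0, 324.6956346287702, 195.61084635727087], [0.0, 0.0, 1.0]]
[254.14162029 187.07076054]
[254.47260351 163.63509168]
```

View pics/w1.png

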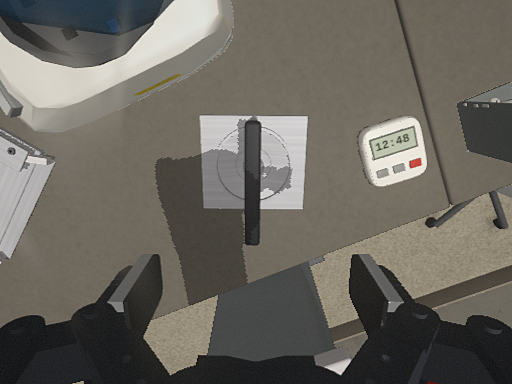

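The wrist view shows the bar upright at column ~252, rows 121–244, over the plate (columns 200–307, rows 116–209). I'll measure it from here.

Run:
```python
from h import *
np.set_printoptions(precision=1,suppress=True)
c=np.load('w1.npy',allow_pickle=True).item();im=cv2.imread('pics/w1.png');g=cv2.cvtColor(im,cv2.COLOR_BGR2GRAY)
x0,y0,x1,y1=235,112,270,250
for th in (45,55):
  n,l,st,ce=cv2.connectedComponentsWithStats((g[y0:y1,x0:x1]<th).astype(np.uint8));i=1+st[1:,4].argmax()
  rows=[]
  for r in (130,150,170,190,210,230):
    q=np.where(l[r-y0]==i)[0]+x0;rows.append((r,q.min(),q.max()))
  yy=np.where((l==i).any(1))[0]+y0
  A=np.array(rows);print(rows,yy.min(),yy.max())
  t=onz(c,(252.5,yy.min()),103);b=onz(c,(252.5,yy.max()+1),103)
  print(t,b,(t+b)/2,np.linalg.norm(t-b))
m=((g>190)&(np.abs(im[...,2].astype(int)-im[...,0])<40)).astype(np.uint8)[108:215,190:315]
n,l,st,ce=cv2.connectedComponentsWithStats(m)
h=cv2.convexHull(np.argwhere(l>0)[:,::-1].astype(np.float32)+[190,108]).astype(np.float32)
b=cv2.approxPolyDP(h,6,True)[:,0];P=np.array([onz(c,p+.5,5) for p in b]);print(b.tolist(),P.tolist(),P.mean(0))
```

```text
Traceback (most recent call last):
ValueError: zero-size array to reduction operation minimum which has no identity
```

Run:
```python
from h import *
np.set_printoptions(precision=1,suppress=True)
c=np.load('w1.npy',allow_pickle=True).item();im=cv2.imread('pics/w1.png');g=cv2.cvtColor(im,cv2.COLOR_BGR2GRAY)
for r in (130,150,200,225,238): print(r,g[r,238:270])
print(g[114:128,252],g[236:250,252])
P=np.array([onz(c,p,5) for p in [(200,116),(307.5,116.5),(304,209.5),(204,209.5)]]);print(P.tolist(),P.mean(0),[np.linalg.norm(P[i]-P[i-1]) for i in range(4)])
for a,b in [((252.5,121),(252.5,245))]:
  t,b=onz(c,a,103),onz(c,b,103);print(t,b,(t+b)/2,np.linalg.norm(t-b))
```

```text
130 [127 130 134 135 137 135  98  42  55  65  74  71  75  75  75  73  78  78
  80  78  73  54  44 137 202 201 213 214 212 210 209 202]
150 [188 122 126 127 127 120  89  43  58  65  69  73  69  70  74  73  76  77
  77  75  65  47 103 172 175 168 182 189 189 187 188 189]
200 [123 124 123 123 126 123  92  33  39  48  42  41  45  49  41  43  42  44
  42  42  36  48 104 166 196 192 193 191 191 189 190 193]
225 [ 68  68  64  68  82 120 103  22  37  37  41  35  41  39  39  40  41  33
  44  49  40  64 101 115 110 108 109 109 112 111 111 111]
238 [ 68  70  67  66  69  88 107  30  31  33  36  33  34  39  49  48  50  52
  49  47  39  67 113 111 110 109 109 112 109 110 110 109]
[109 113 134 121  95 100  70  42  50  56  60  79  72  75] [ 50  49  49  52  51  50  49  48  35  68 111 110 110 110]
[[539.5028621362947, -113.48013951570803], [491.9131552600321, -222.36131207747965], [391.1455340205979, -180.03001617378843], [438.957804482829, -69.20119357552842]] [ 465.4 -146.3] [np.float64(109.86324987051897), np.float64(118.82714310709855), np.float64(109.2979967938111), np.float64(120.7022830159816)]
[ 518.4 -168.5] [ 416.3 -124.1] [ 467.4 -146.3] 111.33619891762706
```

Run:
```python
from h import *
now()
cmd([(466.8,-146.8,150,-113.4),(466.8,-146.8,75.5,-113.4)])
```

```text
t 2.65 p [ 466.1 -149.1  230.7] yaw -113.51 tilt 0.11 F [-0.1 -0.4  0.1] M [-0.05 -0.04  0.01] gap 85.0
[-0.09, 0.007, 3.229] [0.007, 0.008, -0.011]
[-0.086, 0.003, 6.209] [0.007, 0.008, -0.011]
```

>>> jog_arm(dp=[[-0.1,0,0.8],[-0.1,0,1.8],[-0.1,0,2.8],[-0.1,0,3.6],[-0.1,0,4.4],[-0.1,0,5.1],[-0.1,0,5.7],[-0.1,0,6.2],[-0.1,0,6.2],[-0.1,0,6.2]], dr=[[0,0,0],[0,0,0],[0,0,0],[0,0,0],[0,0,0],[0,0,0],[0,0,0],[0,0,0],[0,0,0],[0,0,0]], hand=[80,70,60,50,45,40,38,35,32,30])

```text
t: 3.9
eef_pos: [467.5, -146.6, 76.2]
ee_rot: [-1.722, 2.626, 0.002]
wrist_force: [-0.0, -0.4, 0.1]
finger_gap: 29.8
```

Run:
```python
from h import *
now()
c=bot.calibration('wrist');im=bot.grab_frame('wrist')[:,:,::-1];cv2.imwrite('pics/w2.png',im)
```

```text
t 3.9 p [ 467.5 -146.6   76.2] yaw -113.5 tilt 0.09 F [-0.  -0.4  0.1] M [0.01 0.03 0.  ] gap 29.8
```

View pics/w2.png

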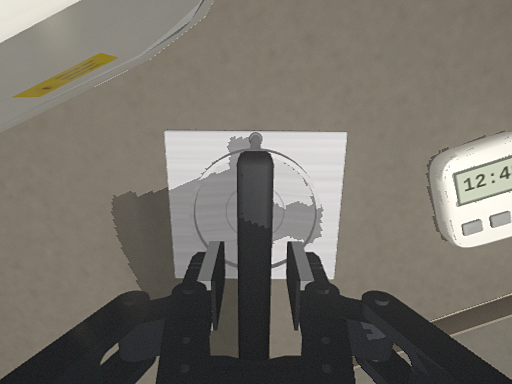

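The bar (columns 238–272) is centred between the pads (223 and 288). I'll close slowly.

>>> jog_arm(dp=[[0,0,0],[0,0,0],[0,0,0],[0,0,0],[0,0,0],[0,0,0],[0,0,0],[0,0,0]], dr=[[0,0,0],[0,0,0],[0,0,0],[0,0,0],[0,0,0],[0,0,0],[0,0,0],[0,0,0]], hand=[24,20,18,16,14,12,8,8], squeeze=60)

```text
t: 4.95
eef_pos: [467.8, -146.3, 76.5]
ee_rot: [-1.722, 2.626, 0.001]
wrist_force: [-0.1, 2.5, 3.1]
finger_gap: 13.4
```

Run:
```python
from h import *
now()
c=bot.calibration('wrist');im=bot.grab_frame('wrist')[:,:,::-1];cv2.imwrite('pics/w3.png',im)
```

```text
t 4.95 p [ 467.8 -146.3   76.5] yaw -113.49 tilt 0.1 F [-0.1  2.5  3.1] M [ 0.45  0.08 -0.06] gap 13.4
```

>>> jog_arm(dp=[[0,0,-0.05],[0,0,-0.15],[0,0,-0.35],[0,0,-0.6],[0,0,-0.85],[0,0,-1.1],[0,0,-1.25],[0,0,-1.35],[0,0,-1.4],[0,0,-1.4]], dr=[[0,0,0],[0,0,0],[0,0,0],[0,0,0],[0,0,0],[0,0,0],[0,0,0],[0,0,0],[0,0,0],[0,0,0]], hand=[8,8,8,8,8,8,8,8,8,8])

```text
t: 6.25
eef_pos: [467.7, -146.4, 111.5]
ee_rot: [-1.722, 2.626, 0.002]
wrist_force: [0.4, -0.9, -3.6]
finger_gap: 13.2
```

Run:
```python
from h import *
now()
c=bot.calibration('wrist');im=bot.grab_frame('wrist')[:,:,::-1];cv2.imwrite('pics/w4.png',im)
a=cv2.imread('pics/w3.png')
sc=bot.grab_frame('scene')[:,:,::-1];cv2.imwrite('pics/s4.png',sc)
x=cv2.resize(sc[150:270,190:310],(400,400),interpolation=cv2.INTER_CUBIC)
cv2.imwrite('pics/v4.png',np.hstack([cv2.resize(im[100:400,100:400],(400,400)),x]))
# goals
t=np.radians(33.5);u=np.array([np.cos(t),np.sin(t)])
p=np.array([586.2,168.8])-170*u;print(p)
cmd([(p[0],p[1],110,-113.5),(p[0],p[1],110,-56.5)])
```

```text
t 6.25 p [ 467.7 -146.4  111.5] yaw -113.5 tilt 0.1 F [ 0.4 -0.9 -3.6] M [ 0.01 -0.06  0.01] gap 13.2
[444.43941025  74.9707125 ]
[-7.75, 4.378, 0.069] [0.002, 0.01, 0.001]
[-7.75, 4.378, 0.069] [-0.003, 0.01, -5.699]
```

View pics/v4.png

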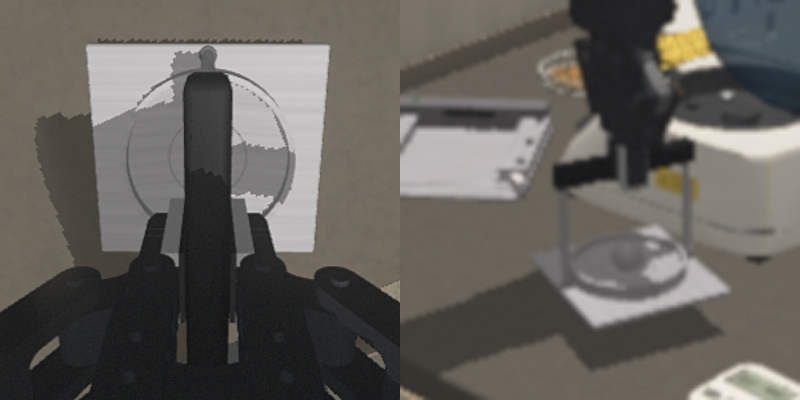

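The left half shows the tray hanging square in the pads. The right half shows it lifted level, with the ball in the middle of the dish. Now I'll carry it gently towards the front of the gauge.

>>> jog_arm(dp=[[-0.09,0.05,0],[-0.3,0.17,0],[-0.65,0.37,0],[-1.09,0.62,0],[-1.52,0.86,0],[-1.96,1.11,0],[-2.31,1.3,0],[-2.53,1.43,0],[-2.61,1.48,0],[-2.61,1.48,0]], dr=[[0,0,-0.06],[0,0,-0.22],[0,0,-0.47],[0,0,-0.79],[0,0,-1.1],[0,0,-1.42],[0,0,-1.68],[0,0,-1.84],[0,0,-1.9],[0,0,-1.9]], hand=[8,8,8,8,8,8,8,8,8,8])

```text
t: 7.6
eef_pos: [459.7, -72.0, 111.5]
ee_rot: [-2.132, 2.306, 0.001]
wrist_force: [-0.6, 0.6, -2.0]
finger_gap: 13.4
```

Run:
```python
from h import *
now()
cmd([(454,0,111,-75.5),(444.4,75,111,-56.5)])
```

```text
t 7.6 p [459.7 -72.  111.5] yaw -94.5 tilt 0.1 F [-0.6  0.6 -2. ] M [-0.01  0.04  0.03] gap 13.4
[-2.851, 0.453, 0.024] [-0.004, 0.009, -1.9]
[-5.812, 1.071, 0.029] [-0.005, 0.008, -3.8]
```

>>> jog_arm(dp=[[-0.1,0.02,0],[-0.34,0.06,0],[-0.72,0.12,0],[-1.2,0.2,0],[-1.68,0.28,0],[-2.16,0.36,0],[-2.55,0.43,0],[-2.8,0.48,0],[-2.9,0.5,0],[-2.9,0.5,0]], dr=[[0,0,-0.06],[0,0,-0.22],[0,0,-0.47],[0,0,-0.79],[0,0,-1.1],[0,0,-1.42],[0,0,-1.68],[0,0,-1.84],[0,0,-1.9],[0,0,-1.9]], hand=[8,8,8,8,8,8,8,8,8,8])

```text
t: 8.85
eef_pos: [452.9, 1.2, 111.6]
ee_rot: [-2.483, 1.923, 0.001]
wrist_force: [-0.1, 0.2, -2.6]
finger_gap: 13.2
```

Run:
```python
from h import *
now()
cmd([(444.4,75,111,-56.5)])
```

```text
t 8.85 p [452.9   1.2 111.6] yaw -75.5 tilt 0.09 F [-0.1  0.2 -2.6] M [-0.   -0.03  0.03] gap 13.2
[-2.945, -0.41, 0.027] [-0.006, 0.006, -1.9]
```

>>> jog_arm(dp=[[-0.1,-0.01,0],[-0.34,-0.05,0],[-0.72,-0.1,0],[-1.22,-0.17,0],[-1.72,-0.24,0],[-2.2,-0.31,0],[-2.6,-0.36,0],[-2.85,-0.4,0],[-2.95,-0.41,0],[-2.95,-0.41,0]], dr=[[0,0,-0.06],[0,0,-0.22],[0,0,-0.47],[0,0,-0.79],[0,0,-1.1],[0,0,-1.42],[0,0,-1.68],[0,0,-1.84],[0,0,-1.9],[0,0,-1.9]], hand=[8,8,8,8,8,8,8,8,8,8])

```text
t: 10.1
eef_pos: [444.4, 75.0, 111.7]
ee_rot: [-2.766, 1.487, 0.0]
wrist_force: [0.5, -0.3, -2.0]
finger_gap: 13.1
```

Run:
```python
from h import *
now()
c=bot.calibration('wrist');im=bot.grab_frame('wrist')[:,:,::-1];cv2.imwrite('pics/w5.png',im);np.save('w5.npy',c,allow_pickle=True)
top=bot.grab_frame('top')[:,:,::-1];cv2.imwrite('pics/t5.png',top)
cv2.imwrite('pics/w5x.png',cv2.resize(im,(800,600),interpolation=cv2.INTER_CUBIC))
```

```text
t 10.1 p [444.4  75.  111.7] yaw -56.51 tilt 0.08 F [ 0.5 -0.3 -2. ] M [ 0.   -0.02  0.02] gap 13.1
```

View pics/w5x.png

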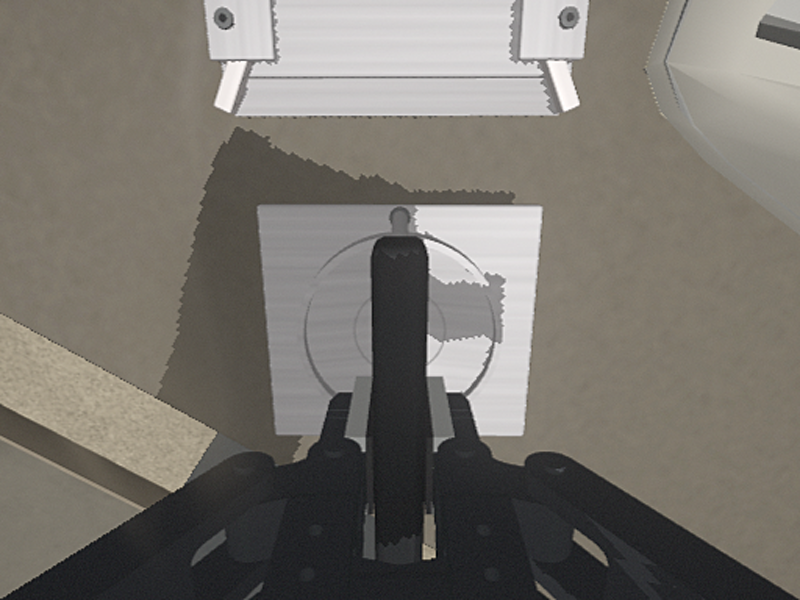

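The wrist view shows the gauge mouth ahead. Its floor line is at row ~77, the ramp edge is at row ~115 (columns 237–562), and the lip ends are at (210–275, 60) and (520–583, 60). The tray's front edge is at row 206, columns 258–543. I'll measure the lateral offset and yaw of the gauge relative to the tray.

Run:
```python
from h import *
np.set_printoptions(precision=2,suppress=True)
c=np.load('w5.npy',allow_pickle=True).item();im=cv2.imread('pics/w5.png');g=cv2.GaussianBlur(cv2.cvtColor(im,cv2.COLOR_BGR2GRAY),(3,3),0).astype(float)
k=.64; yaw=lambda d:np.degrees(np.arctan2(d[1],d[0]))
def rowedge(cols,r0,r1,mode):
    out=[]
    for x in cols:
        col=g[r0:r1,x]
        i=col.argmin() if mode=='min' else (np.diff(col).argmin() if mode=='fall' else np.diff(col).argmax())+0.5
        out.append((x,r0+i))
    o=np.array(out);A=np.polyfit(o[:,0],o[:,1],1);res=o[:,1]-np.polyval(A,o[:,0]);ok=abs(res-np.median(res))<1;A=np.polyfit(o[ok,0],o[ok,1],1);return A,ok.mean()
def line(A,xa,xb,z): 
    a,b=onz(c,(xa+.5,np.polyval(A,xa)+.5),z),onz(c,(xb+.5,np.polyval(A,xb)+.5),z);return a,b
for n,cols,r0,r1,mode,z in [('floorline',range(180,335,4),44,54,'min',8),('rampedge',range(165,345,4),68,80,'fall',0),('trayfront',range(175,335,4),126,138,'rise',36.7+5)]:
    A,ok=rowedge(cols,r0,r1,mode);a,b=line(A,cols[0],cols[-1],z);print(n,A,ok,'normal yaw',yaw(a-b)+(-90), 'pts',a,b)
# column profiles
for r in (6,15,25,33): print(r,'L',g[r,124:184].astype(int).tolist()); print(r,'R',g[r,325:380].astype(int).tolist())
for r in (150,200,250): print(r,'trayL',g[r,160:180].astype(int).tolist(),'trayR',g[r,332:352].astype(int).tolist())
```

```text
floorline [-0. 49.] 1.0 normal yaw 33.57763739965803 pts [504.41 177.25] [563.1   88.84]
rampedge [-0.  73.5] 1.0 normal yaw 33.57942481302274 pts [483.73 180.18] [555.38  72.25]
trayfront [  0.01 129.2 ] 1.0 normal yaw 33.24980479686772 pts [461.14 147.84] [516.54  63.34]
6 L [124, 124, 124, 124, 122, 120, 131, 165, 197, 205, 204, 205, 203, 189, 161, 134, 123, 121, 122, 122, 125, 142, 175, 202, 212, 212, 210, 208, 206, 206, 208, 211, 213, 214, 213, 213, 213, 214, 214, 214, 213, 211, 210, 211, 213, 215, 216, 212, 188, 157, 163, 196, 212, 211, 209, 209, 209, 209, 209, 209]
6 R [212, 196, 168, 154, 149, 147, 146, 137, 134, 162, 201, 220, 221, 219, 218, 218, 218, 219, 218, 218, 219, 220, 221, 221, 220, 219, 218, 217, 217, 215, 213, 212, 214, 210, 185, 152, 133, 130, 132, 132, 131, 129, 128, 136, 166, 199, 210, 210, 210, 210, 190, 151, 125, 122, 122]
15 L [126, 125, 126, 126, 125, 124, 122, 134, 170, 200, 208, 206, 203, 185, 155, 130, 122, 122, 122, 123, 127, 129, 122, 100, 93, 133, 187, 211, 211, 208, 208, 211, 213, 215, 215, 214, 214, 215, 215, 216, 215, 213, 212, 212, 213, 215, 217, 2
[... 1442 characters left out ...]
, 215, 213, 212, 212, 213, 215, 216, 211, 179, 136, 122, 124, 124, 123, 122]
150 trayL [79, 78, 78, 78, 80, 97, 123, 140, 142, 142, 142, 142, 142, 142, 142, 142, 142, 142, 142, 142] trayR [225, 225, 225, 225, 225, 226, 226, 226, 225, 225, 226, 227, 218, 179, 133, 122, 127, 128, 127, 127]
200 trayL [78, 78, 78, 77, 77, 78, 79, 78, 80, 96, 121, 138, 141, 140, 139, 139, 140, 140, 140, 140] trayR [217, 217, 216, 216, 216, 216, 217, 217, 209, 176, 136, 123, 125, 125, 125, 125, 126, 126, 126, 126]
250 trayL [80, 80, 80, 79, 79, 80, 80, 81, 81, 81, 80, 79, 80, 93, 119, 139, 145, 144, 143, 143] trayR [215, 216, 216, 214, 198, 164, 134, 127, 128, 127, 126, 125, 125, 126, 126, 126, 126, 126, 126, 125]
```

Run:
```python
from h import *
np.set_printoptions(precision=2,suppress=True)
c=np.load('w5.npy',allow_pickle=True).item()
th=np.radians(33.58);u=np.array([np.cos(th),np.sin(th)]);v=np.array([-u[1],u[0]])
for r,a,b in [(6,172.5,334.3),(33,174.2,332.5),(6,131,376),(33,133.7,373.3)]:
    A,B=onz(c,(a+.5,r+.5),22),onz(c,(b+.5,r+.5),22);print('lip',(A-B)@v,'mid v',(A+B)@v/2)
A=[onz(c,(x,49.5),8) for x in(180,330)];B=[onz(c,(x,74),0) for x in(180,330)]
print('gauge u from floor',(A[0]+A[1])@u/2+65,'ramp',(B[0]+B[1])@u/2+80)
zt=35.5+5
for r,a,b in [(150,165.5,345.2),(200,169.5,341),(250,173.5,337)]:
    A,B=onz(c,(a+.5,r+.5),zt),onz(c,(b+.5,r+.5),zt);print('tray w',(A-B)@v,'mid v',(A+B)@v/2)
F=onz(c,(255,130.7),zt);print('tray front u',F@u,'-> centre',F@u-55)
tcp=np.array([444.4,75.0]);print('tcp u,v',tcp@u,tcp@v)
cmd([(*(582*u-185.5*v),111,-56.42)])
```

```text
lip 102.81119653613398 mid v -182.6534901005383
lip 102.85779725317991 mid v -182.60275244607834
lip 155.67822569692103 mid v -182.70998904534684
lip 155.68363029480028 mid v -182.6931780507448
gauge u from floor 583.2682289569823 ramp 582.6594842639342
tray w 119.13870476232256 mid v -183.9185721322395
tray w 119.22648554045143 mid v -183.87088055665825
tray w 119.46933244571645 mid v -183.89136850129697
tray front u 465.8466390922233 -> centre 410.8466390922233
tcp u,v 411.7185794457675 -183.31440570549609
[0.061, -6.817, 0.033] [-0.006, 0.005, -0.013]
```

>>> jog_arm(dp=[[0,-0.03,0.05],[-0.01,-0.12,0.15],[-0.02,-0.25,0.3],[-0.03,-0.4,0.45],[-0.04,-0.55,0.6],[-0.05,-0.7,0.75],[-0.05,-0.82,0.87],[-0.05,-0.88,0.95],[-0.05,-0.9,0.98],[-0.05,-0.9,0.99]], dr=[[0,0,0],[0,0,0],[0,0,0],[0,0,-0.01],[0,0,-0.02],[0,0,-0.03],[0,0,-0.03],[0,0,-0.03],[0,0,-0.03],[0,0,-0.03]], hand=[8,8,8,8,8,8,8,8,8,8])

```text
t: 11.45
eef_pos: [462.5, 88.2, 86.9]
ee_rot: [-2.769, 1.48, 0.0]
wrist_force: [0.5, 0.4, -3.5]
finger_gap: 12.8
```

Run:
```python
from h import *
np.set_printoptions(precision=2,suppress=True)
now();c=bot.calibration('wrist');im=bot.grab_frame('wrist')[:,:,::-1];cv2.imwrite('pics/w6.png',im);np.save('w6.npy',c,allow_pickle=True)
sc=bot.grab_frame('scene')[:,:,::-1];cv2.imwrite('pics/s6.png',sc)
x=cv2.resize(sc[140:260,150:270],(400,400),interpolation=cv2.INTER_CUBIC)
cv2.imwrite('pics/v6.png',np.hstack([cv2.resize(im[0:300,100:400],(400,400)),x]))
th=np.radians(33.58);u=np.array([np.cos(th),np.sin(th)]);v=np.array([-u[1],u[0]]);p=np.array(bot.state()['eef_pos'])[:2];print(p@u,p@v)
```

```text
t 11.45 p [462.5  88.2  86.9] yaw -56.25 tilt 0.08 F [ 0.5  0.4 -3.5] M [ 0.06  0.01 -0.06] gap 12.8
434.0540468247892 -182.4029126271401
```

View pics/v6.png

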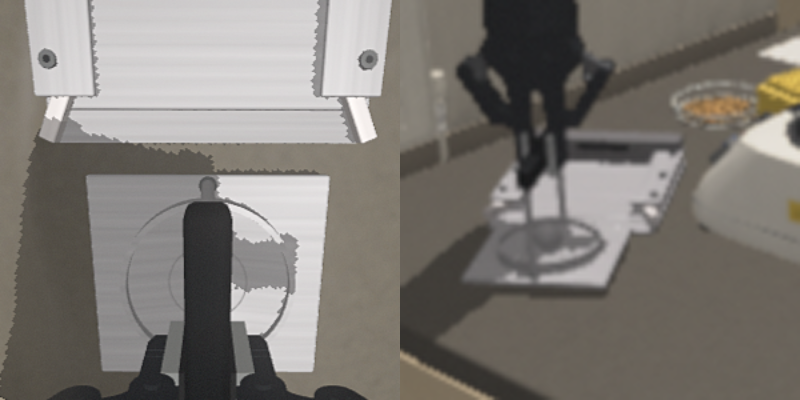

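The tray is centred ahead of the channel (tray columns 87–329, lips 95–318), yaw matches, and the ball is centred. Now I'll slide in slowly and watch the forces.

>>> jog_arm(dp=[[0,-0.08,0],[0,-0.28,0],[0,-0.55,0],[0,-0.87,0],[0,-1.2,0],[0,-1.52,0],[0,-1.8,0],[0,-1.98,0],[0,-2.05,0],[0,-2.05,0]], dr=[[0,0,0],[0,0,0],[0,0,0],[0,0,0],[0,0,0],[0,0,0],[0,0,0],[0,0,0],[0,0,0],[0,0,0]], hand=[8,8,8,8,8,8,8,8,8,8])

```text
t: 12.8
eef_pos: [505.1, 116.5, 87.0]
ee_rot: [-2.77, 1.481, 0.0]
wrist_force: [0.0, 0.6, -3.2]
finger_gap: 13.0
```

Run:
```python
from h import *
np.set_printoptions(precision=2,suppress=True)
now();c=bot.calibration('wrist');im=bot.grab_frame('wrist')[:,:,::-1];cv2.imwrite('pics/w7.png',im);np.save('w7.npy',c,allow_pickle=True)
cv2.imwrite('pics/v7.png',cv2.resize(im[0:300,80:430],(700,600)))
th=np.radians(33.58);u=np.array([np.cos(th),np.sin(th)]);v=np.array([-u[1],u[0]]);p=np.array(bot.state()['eef_pos'])[:2];print(p@u,p@v)
```

```text
t 12.8 p [505.1 116.5  87. ] yaw -56.25 tilt 0.06 F [ 0.   0.6 -3.2] M [ 0.03  0.04 -0.01] gap 13.0
485.10021493412404 -182.273485537315
```

View pics/v7.png

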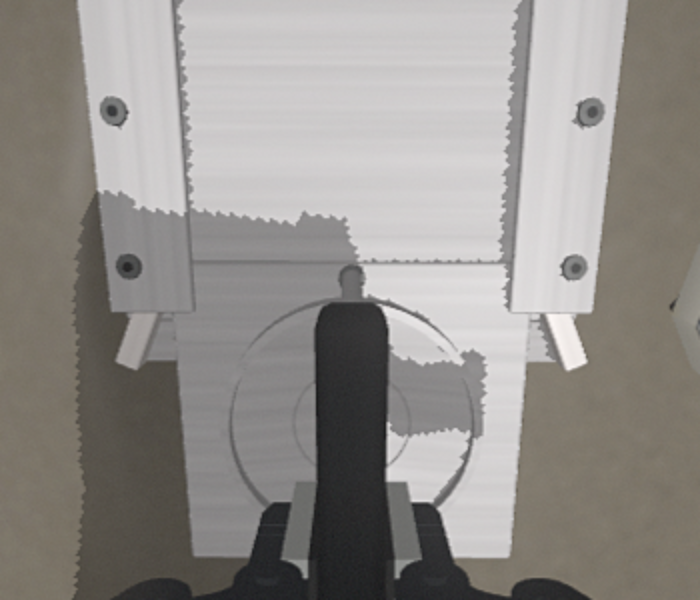

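The tray is under the lips and centred (lips' midpoint at column 352, tray's at 352.5), with no contact force. I'll continue.

>>> jog_arm(dp=[[0,-0.1,0],[0,-0.35,0],[0,-0.7,0],[0,-1.15,0],[0,-1.6,0],[0,-2.05,0],[0,-2.4,0],[0,-2.65,0],[0,-2.75,0],[0,-2.75,0]], dr=[[0,0,0],[0,0,0],[0,0,0],[0,0,0],[0,0,0],[0,0,0],[0,0,0],[0,0,0],[0,0,0],[0,0,0]], hand=[8,8,8,8,8,8,8,8,8,8])

```text
t: 14.1
eef_pos: [562.1, 154.6, 87.0]
ee_rot: [-2.77, 1.481, 0.001]
wrist_force: [0.2, 0.5, -2.3]
finger_gap: 12.7
```

Run:
```python
from h import *
np.set_printoptions(precision=2,suppress=True)
now()
th=np.radians(33.58);u=np.array([np.cos(th),np.sin(th)]);v=np.array([-u[1],u[0]]);p=np.array(bot.state()['eef_pos'])[:2];print(p@u,p@v)
```

```text
t 14.1 p [562.1 154.6  87. ] yaw -56.26 tilt 0.05 F [ 0.2  0.5 -2.3] M [ 0.02 -0.01  0.02] gap 12.7
553.7894493405014 -182.06882724807178
```

>>> jog_arm(dp=[[0,-0.06,0],[0,-0.18,0],[0,-0.33,0],[0,-0.5,0],[0,-0.67,0],[0,-0.82,0],[0,-0.93,0],[0,-1.0,0],[0,-1.03,0],[0,-1.05,0]], dr=[[0,0,0],[0,0,0],[0,0,0],[0,0,0],[0,0,0],[0,0,0],[0,0,0],[0,0,0],[0,0,0],[0,0,0]], hand=[8,8,8,8,8,8,8,8,8,8])

```text
t: 15.35
eef_pos: [583.9, 169.1, 87.0]
ee_rot: [-2.77, 1.481, 0.001]
wrist_force: [-1.3, 0.2, -2.5]
finger_gap: 12.7
```

>>> jog_arm(dp=[[0,-0.02,0],[0,-0.04,0],[0,-0.06,0],[0,-0.08,0],[0,-0.1,0],[0,-0.1,0]], dr=[[0,0,0],[0,0,0],[0,0,0],[0,0,0],[0,0,0],[0,0,0]], hand=[8,8,8,8,8,8])

```text
t: 16.1
eef_pos: [586.0, 170.6, 87.0]
ee_rot: [-2.77, 1.481, 0.001]
wrist_force: [0.5, 0.0, -2.8]
finger_gap: 13.2
```

Run:
```python
from h import *
np.set_printoptions(precision=2,suppress=True)
now()
th=np.radians(33.58);u=np.array([np.cos(th),np.sin(th)]);v=np.array([-u[1],u[0]]);p=np.array(bot.state()['eef_pos'])[:2];print(p@u,p@v)
c=bot.calibration('wrist');im=bot.grab_frame('wrist')[:,:,::-1];cv2.imwrite('pics/w8.png',im);np.save('w8.npy',c,allow_pickle=True)
cv2.imwrite('pics/v8.png',cv2.resize(im[0:300,80:430],(700,600)))
```

```text
t 16.1 p [586.  170.6  87. ] yaw -56.26 tilt 0.04 F [ 0.5  0.  -2.8] M [-0.    0.04  0.02] gap 13.2
582.5212246489572 -181.98562090708694
```

View pics/v8.png

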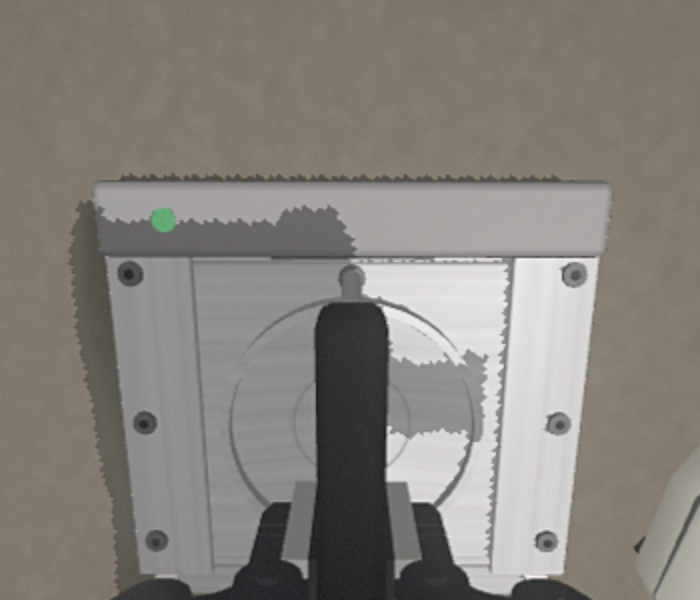

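The tray is in the slot with its front edge (row 262) just short of the stop edge (row 257). I'll creep forward to contact.

>>> jog_arm(dp=[[0,-0.015,0],[0,-0.03,0],[0,-0.045,0],[0,-0.06,0],[0,-0.06,0]], dr=[[0,0,0],[0,0,0],[0,0,0],[0,0,0],[0,0,0]], hand=[8,8,8,8,8])

```text
t: 16.77
eef_pos: [587.2, 171.4, 87.0]
ee_rot: [-2.77, 1.481, 0.001]
wrist_force: [0.3, 0.1, -2.8]
finger_gap: 13.1
```

Run:
```python
from h import *
now()
th=np.radians(33.58);u=np.array([np.cos(th),np.sin(th)]);s=bot.state();print(s['eef_pos'][:2]@u,np.array(s['wrist_force'])[:2]@u)
```

```text
t 16.77 p [587.2 171.4  87. ] yaw -56.26 tilt 0.04 F [ 0.3  0.1 -2.8] M [-0.05 -0.05  0.01] gap 13.1
584.0178646016434 0.2837379110688328
```

>>> jog_arm(dp=[[0,-0.015,0],[0,-0.03,0],[0,-0.045,0],[0,-0.06,0],[0,-0.06,0]], dr=[[0,0,0],[0,0,0],[0,0,0],[0,0,0],[0,0,0]], hand=[8,8,8,8,8])

```text
t: 17.4
eef_pos: [588.5, 172.3, 87.0]
ee_rot: [-2.77, 1.481, 0.001]
wrist_force: [-0.7, 0.2, -3.5]
finger_gap: 12.8
```

Run:
```python
from h import *
now()
th=np.radians(33.58);u=np.array([np.cos(th),np.sin(th)]);s=bot.state();print(s['eef_pos'][:2]@u,np.array(s['wrist_force'])[:2]@u)
```

```text
t 17.4 p [588.5 172.3  87. ] yaw -56.25 tilt 0.04 F [-0.7  0.2 -3.5] M [-0.03 -0.04 -0.01] gap 12.8
585.5672406155462 -0.4569897852330353
```

>>> jog_arm(dp=[[0,-0.015,0],[0,-0.03,0],[0,-0.045,0],[0,-0.06,0],[0,-0.06,0]], dr=[[0,0,0],[0,0,0],[0,0,0],[0,0,0],[0,0,0]], hand=[8,8,8,8,8])

```text
t: 18.02
eef_pos: [589.1, 172.7, 86.9]
ee_rot: [2.77, -1.481, -0.002]
wrist_force: [-3.6, -2.2, 1.2]
finger_gap: 12.8
```

Run:
```python
from h import *
now()
th=np.radians(33.58);u=np.array([np.cos(th),np.sin(th)]);s=bot.state();print(s['eef_pos'][:2]@u,np.array(s['wrist_force'])[:2]@u)
im=bot.grab_frame('wrist')[:,:,::-1];cv2.imwrite('pics/w9.png',im)
cv2.imwrite('pics/v9.png',cv2.resize(im[80:230,170:350],(720,600),interpolation=cv2.INTER_CUBIC))
```

```text
t 18.02 p [589.1 172.7  86.9] yaw -56.26 tilt 0.09 F [-3.6 -2.2  1.2] M [-0.53  0.95 -0.01] gap 12.8
586.3369432735547 -4.199145302274474
```

View pics/v9.png

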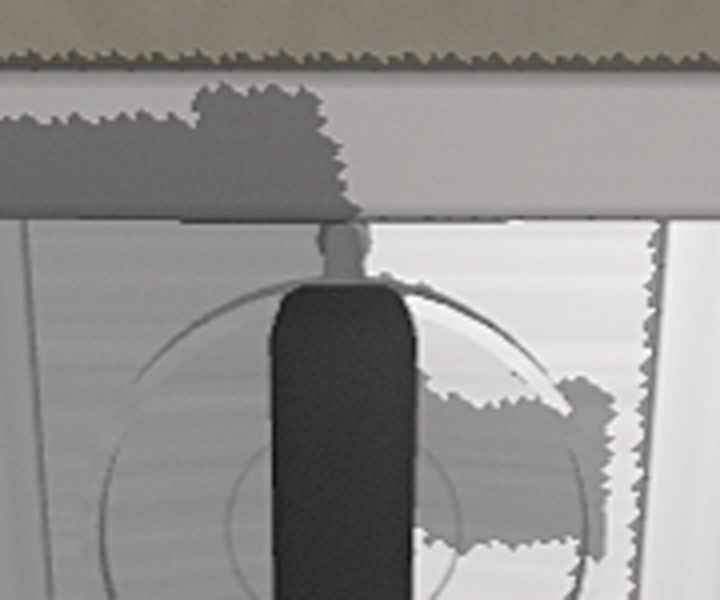

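The tray's front edge meets the stop with about 4 N of pushback, so it is home. I'll hold for 1.25 s.

>>> jog_arm(dp=[[0,0,0],[0,0,0],[0,0,0],[0,0,0],[0,0,0],[0,0,0],[0,0,0],[0,0,0],[0,0,0],[0,0,0]], dr=[[0,0,0],[0,0,0],[0,0,0],[0,0,0],[0,0,0],[0,0,0],[0,0,0],[0,0,0],[0,0,0],[0,0,0]], hand=[8,8,8,8,8,8,8,8,8,8])

```text
t: 19.32
eef_pos: [589.2, 172.7, 86.9]
ee_rot: [2.77, -1.481, -0.002]
wrist_force: [-3.0, -2.3, -0.8]
finger_gap: 12.7
```

Run:
```python
from h import *
now()
sc=bot.grab_frame('scene')[:,:,::-1];cv2.imwrite('pics/s10.png',sc)
im=bot.grab_frame('wrist')[:,:,::-1];cv2.imwrite('pics/w10.png',im)
cv2.imwrite('pics/v10.png',np.hstack([cv2.resize(sc[150:230,165:245],(400,400),interpolation=cv2.INTER_CUBIC),cv2.resize(im[80:280,155:355],(400,400),interpolation=cv2.INTER_CUBIC)]))
th=np.radians(33.58);u=np.array([np.cos(th),np.sin(th)])
print(np.array(bot.state()['eef_pos'])[:2]@u)
```

```text
t 19.32 p [589.2 172.7  86.9] yaw -56.26 tilt 0.08 F [-3.  -2.3 -0.8] M [-0.49  0.73  0.01] gap 12.7
586.3323253498197
```

View pics/v10.png

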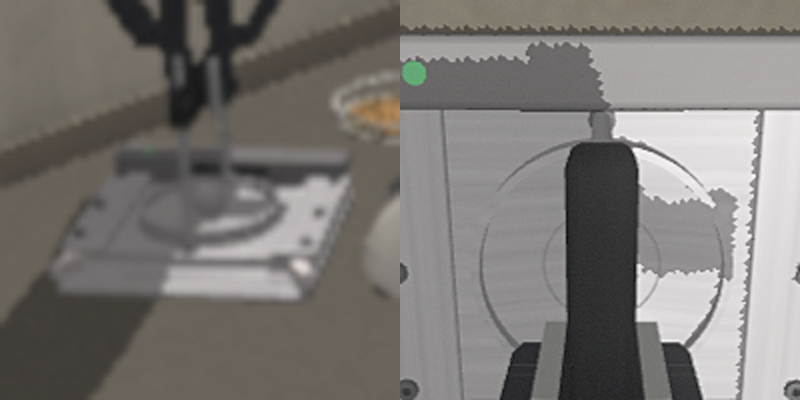

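The tray is fully home with the ball visible mid-dish, and the hold is done. Now I'll draw it straight back.

>>> jog_arm(dp=[[0,0.06,0],[0,0.2,0],[0,0.45,0],[0,0.8,0],[0,1.2,0],[0,1.6,0],[0,1.9,0],[0,2.1,0],[0,2.2,0],[0,2.2,0]], dr=[[0,0,0],[0,0,0],[0,0,0],[0,0,0],[0,0,0],[0,0,0],[0,0,0],[0,0,0],[0,0,0],[0,0,0]], hand=[8,8,8,8,8,8,8,8,8,8])

```text
t: 20.68
eef_pos: [543.5, 142.1, 87.0]
ee_rot: [2.77, -1.481, -0.002]
wrist_force: [0.5, -1.1, -3.0]
finger_gap: 13.1
```

>>> jog_arm(dp=[[0,0.08,0],[0,0.3,0],[0,0.65,0],[0,1.05,0],[0,1.45,0],[0,1.85,0],[0,2.15,0],[0,2.35,0],[0,2.4,0],[0,2.4,0]], dr=[[0,0,0],[0,0,0],[0,0,0],[0,0,0],[0,0,0],[0,0,0],[0,0,0],[0,0,0],[0,0,0],[0,0,0]], hand=[8,8,8,8,8,8,8,8,8,8])

```text
t: 21.92
eef_pos: [493.7, 108.9, 87.2]
ee_rot: [2.77, -1.481, -0.001]
wrist_force: [-0.0, -0.3, -1.9]
finger_gap: 12.8
```

Run:
```python
from h import *
now()
th=np.radians(33.58);u=np.array([np.cos(th),np.sin(th)]);v=np.array([-u[1],u[0]]);p=np.array(bot.state()['eef_pos'])[:2];print(p@u-586.3,p@v)
```

```text
t 21.93 p [493.7 108.9  87.2] yaw -56.26 tilt 0.05 F [-0.  -0.3 -1.9] M [-0.05 -0.01 -0.03] gap 12.8
-114.71929686360744 -182.3643983246482
```

>>> jog_arm(dp=[[0,0.08,0],[0,0.28,0],[0,0.6,0],[0,0.98,0],[0,1.36,0],[0,1.72,0],[0,2.0,0],[0,2.15,0],[0,2.2,0],[0,2.2,0]], dr=[[0,0,0],[0,0,0],[0,0,0],[0,0,0],[0,0,0],[0,0,0],[0,0,0],[0,0,0],[0,0,0],[0,0,0]], hand=[8,8,8,8,8,8,8,8,8,8])

```text
t: 23.18
eef_pos: [448.2, 78.5, 87.3]
ee_rot: [2.77, -1.481, -0.001]
wrist_force: [-0.6, -0.0, -3.2]
finger_gap: 12.7
```

>>> jog_arm(dp=[[0,0,-0.1],[0,0,-0.4],[0,0,-0.9],[0,0,-1.5],[0,0,-2.15],[0,0,-2.8],[0,0,-3.4],[0,0,-3.9],[0,0,-4.2],[0,0,-4.3]], dr=[[0,0,0],[0,0,0],[0,0,0],[0,0,0],[0,0,0],[0,0,0],[0,0,0],[0,0,0],[0,0,0],[0,0,0]], hand=[8,8,8,8,8,8,8,8,8,8])

```text
t: 24.42
eef_pos: [448.3, 78.4, 195.1]
ee_rot: [2.771, -1.481, -0.0]
wrist_force: [-0.3, 0.4, -2.6]
finger_gap: 12.7
```

>>> jog_arm(dp=[[0,0,0],[0,0,0],[0,0,0],[0,0,0],[0,0,0],[0,0,0],[0,0,0],[0,0,0],[0,0,0],[0,0,0]], dr=[[0,0,-0.15],[0,0,-0.5],[0,0,-1],[0,0,-1.6],[0,0,-2.3],[0,0,-3],[0,0,-3.6],[0,0,-4.1],[0,0,-4.4],[0,0,-4.5]], hand=[8,8,8,8,8,8,8,8,8,8])

```text
t: 25.68
eef_pos: [447.9, 78.4, 194.6]
ee_rot: [-3.126, 0.306, 0.002]
wrist_force: [0.7, -0.2, -3.6]
finger_gap: 12.7
```

Run:
```python
from h import *
now();cmd([(448,78.5,196.5,33.7)])
```

```text
t 25.68 p [447.9  78.4 194.6] yaw -11.2 tilt 0.08 F [ 0.7 -0.2 -3.6] M [ 0.02 -0.03 -0.01] gap 12.7
[0.001, -0.003, -0.078] [-0.004, 0.008, -4.49]
```

>>> jog_arm(dp=[[0,0,0],[0,0,0],[0,0,0],[0,0,0],[0,0,0],[0,0,0],[0,0,0],[0,0,0],[0,0,0],[0,0,0]], dr=[[0,0,-0.15],[0,0,-0.5],[0,0,-1],[0,0,-1.6],[0,0,-2.3],[0,0,-3],[0,0,-3.6],[0,0,-4.1],[0,0,-4.4],[0,0,-4.5]], hand=[8,8,8,8,8,8,8,8,8,8])

```text
t: 26.92
eef_pos: [447.9, 78.4, 194.4]
ee_rot: [-3.005, -0.914, 0.002]
wrist_force: [-1.0, -0.4, -3.0]
finger_gap: 12.8
```

>>> jog_arm(dp=[[0,0,0],[0,0,0],[0,0,0],[0,0,0],[0,0,0],[0,0,0],[0,0,0],[0,0,0],[0,0,0],[0,0,0]], dr=[[0,0,0],[0,0,0],[0,0,0],[0,0,0],[0,0,0],[0,0,0],[0,0,0],[0,0,0],[0,0,0],[0,0,0]], hand=[8,8,8,8,8,8,8,8,8,8])

```text
t: 28.18
eef_pos: [447.9, 78.4, 194.4]
ee_rot: [-3.005, -0.914, 0.002]
wrist_force: [0.1, -0.7, -3.8]
finger_gap: 12.9
```

Run:
```python
from h import *
now();print(np.abs(bot.state()['qvel']).max())
sc=bot.grab_frame('scene')[:,:,::-1];tp=bot.grab_frame('top')[:,:,::-1]
cv2.imwrite('pics/s11.png',sc);cv2.imwrite('pics/t11.png',tp)
cv2.imwrite('pics/v11.png',np.hstack([cv2.resize(sc[120:280,160:360],(500,400),interpolation=cv2.INTER_CUBIC)[:,:400],cv2.resize(tp[100:300,200:400],(400,400))]))
im=bot.grab_frame('wrist')[:,:,::-1];cv2.imwrite('pics/w11.png',im)
```

```text
t 28.18 p [447.9  78.4 194.4] yaw 33.84 tilt 0.1 F [ 0.1 -0.7 -3.8] M [0.02 0.05 0.02] gap 12.9
0.0036025695133816583
```

No more pictures can be viewed, so I'll do the last checks numerically: bystanders against the first frame, and the tray and ball against the earlier wrist view.

Run:
```python
from h import *
T=bot.calibration('top');a=cv2.imread('pics/top0.png');b=cv2.imread('pics/t11.png');k=.64
for n,(x,y),r in [('timer',(550,387),22),('vial',(538,258),16),('tape',(518,202),26)]:
    s=np.s_[int(y*k)-r:int(y*k)+r,int(x*k)-r:int(x*k)+r]
    (dx,dy),q=cv2.phaseCorrelate(*[cv2.cvtColor(i,cv2.COLOR_BGR2GRAY)[s].astype(float) for i in (a,b)]);print(n,'shift px',round(dx,2),round(dy,2),round(q,2))
c=bot.calibration('wrist')
w=[cv2.GaussianBlur(cv2.imread(f'pics/{i}.png',0),(5,5),0).astype(float) for i in('w3','w4','w5','w11')]
for i in w: # tray edges and bar in the camera; ball: anything out of the bar's shade round the ring
    g=i[200];d=np.diff(g);print('row200 edges L/R',155+d[155:185].argmax(),325+d[325:350].argmin(),'bar',[230+d[230:250].argmin(),262+d[262:285].argmax()])
P=[proj(c,np.array([448,78.4,194.4-76.5+z])) for z in(6,18,94)];print(P)
g=w[3];print([g[r,215:300:4].astype(int).tolist() for r in (190,205,220)]);print([w[2][r,215:300:4].astype(int).tolist() for r in (190,205,220)])
```

```text
timer shift px 0.5 0.56 1.01
vial shift px 0.01 0.16 1.13
tape shift px 0.03 0.05 0.98
row200 edges L/R 169 340 bar [np.int64(237), np.int64(273)]
row200 edges L/R 169 341 bar [np.int64(237), np.int64(273)]
row200 edges L/R 169 341 bar [np.int64(237), np.int64(273)]
row200 edges L/R 169 349 bar [np.int64(237), np.int64(273)]
[array([254.63379597, 208.65243641]), array([254.56931976, 214.75587164]), array([253.9209439 , 276.13230364])]
[[144, 144, 144, 143, 142, 136, 45, 48, 48, 48, 49, 49, 49, 48, 43, 130, 139, 139, 139, 139, 139, 140], [141, 140, 141, 132, 141, 142, 49, 50, 52, 51, 51, 51, 51, 49, 45, 139, 138, 131, 138, 138, 139, 140], [220, 220, 220, 200, 219, 221, 61, 53, 53, 53, 52, 52, 52, 51, 49, 143, 143, 136, 144, 145, 146, 145]]
[[139, 139, 138, 138, 138, 133, 41, 45, 47, 47, 47, 49, 50, 51, 48, 125, 138, 138, 139, 139, 139, 140], [135, 134, 134, 127, 134, 136, 40, 45, 45, 45, 46, 48, 48, 49, 46, 133, 136, 130, 137, 138, 139, 139], [140, 140, 140, 134, 139, 140, 45, 44, 44, 45, 46, 46, 48, 48, 51, 212, 212, 189, 211, 212, 213, 212]]
```

Run:
```python
from h import *
now();print(bot.close_job())
```

```text
t 28.32 p [447.9  78.4 194.4] yaw 33.85 tilt 0.1 F [-0.1  0.2 -2.4] M [0.01 0.02 0.02] gap 12.9
the job is handed in; nothing more can be done
None
```

I slid the tray into the gauge until it met the back stop, with about 4 N of pushback, and held it there for about 1.3 s. I then drew it straight out about 170 mm, raised it to about 118 mm above the worktop and turned it 90°. I handed the job in at 28.3 s with the tray still in the gripper.

**Last checks that agreed:**
- **Hold:** the tool was tilted 0.1°, the joints were essentially still, the grip was firm at a 12.9 mm opening, and the wrist carried about 3 N, which is the tray's weight.
- **Angle:** tool yaw was 33.85° against the gauge's 33.58°, so the handle is square to the sliding direction within about half a degree.
- **Vial and tape:** both shifted less than 0.2 px in the top view.

**Less certain:**
- **Ball:** it was clearly mid-dish in the pictures up to the hold in the gauge. The limit of 12 viewed pictures was used up by the end. The final check was only numerical, and it shows no ball beyond the handle bar across its width. Its position along the bar was not checked separately.
- **Tray edge:** the right edge of the tray read 8 px off in the final wrist frame (349 against 341). The left edge and the bar had not moved, so I put it down to the changed lighting and background.
- **Timer:** it read a shift of about 0.7 px, or 1 to 2 mm. The arm was never near it after the grasp.

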